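Turn the mirrored angle brackets to match the pattern

ROBOT

A 7-joint arm with a two-finger parallel gripper is mounted at the origin on the work surface. World frame = base frame: x ahead of the robot, y to its left, z up, the work surface at z = 0. Lengths are in m, angles in rad, forces in N, time in s.
With the tool pointing down it reaches from about 0.425 to 0.95 m from the base axis. Payload 4.7 kg.
Tool frame: the origin (TCP) lies on the front face of the gripper's body, between the roots of the fingers; the fingertips stand 73 mm ahead of it and the grasp point (between the pads) lies 54 mm ahead of it; z points along the fingers, y is the line along which they close (so a half turn about z gives the same grasp; the last joint's range is limited). The gripper opens to 85 mm and grips with 20 to 120 N. Pads are 22 mm wide; open, the fingers measure 114 mm over their backs; the gripper's body (76 mm by 85 mm) begins 54 mm behind the grasp point. The pads swing forward as they close: fully open they stand 13 mm farther back than shut.
Start: joints at [1.202, 0.469, -0.049, 1.532, 0.024, 1.141, -0.082], TCP at [0.225, -0.636, 0.304] pointing down, gripper open.
Joint ranges: [-2.59, 2.59], [-0.33, 1.99], [-1.39, 1.29], [0.1, 2.45], [-1.04, 4.18], [0.21, 1.99], [-2.66, 2.66]. Speed limits (rad/s): [2.57, 2.57, 3.14, 3.14, 3.14, 3.14, 3.14].

INTERFACE

Orientations are given as a rotation vector (axis times angle).
In Python, from plant import r, eyes gives the robot as it stands. The module is installed in compiled form; this text tells all that it offers.
- The arm moves only by the tool send_rows, never from a script. Its argument "series" is one flat list of numbers, 6 for each row, row after row: the shift along the tool's x, y, z each as a share of 0.02 m, from -1 to 1, then the turn, a rotation vector about the tool's x, y, z each as a share of 4 degrees, from -1 to 1. In form: [tx, ty, tz, wx, wy, wz, tx, ty, tz, wx, wy, wz, ...]. A call has 1 to 20 rows; each row shifts and turns the commanded pose from where the row before left it, along the tool's axes as they then stand; what a row does not reach is not made up. A row lasts 1/8 s, in which the tool goes at most 62.5 mm and 10.7 degrees, less where a joint would pass 70% of its speed; a pose out of reach is approached as far as the arm can. A call with a number of a shift or a turn outside -1 to 1 is refused whole. A call with a gripper value outside its range is refused whole. "grip" is the closure, from -1 (fully open) to 1 (shut), so that 0 is half open, set as the call begins (left out, the last holds). The fingers move at their own pace and stop on an object; "grip_force" is the grip in N (left out, the last holds). Time passes only in rows, so rows that do not move let the fingers close. It gives the time, the measured TCP pose, the force, the opening and the grip force at its end, in the units of the state.
- r.get_obs(): the state, without advancing time (a new reading comes with each control period).
- eyes.get_image(name): name is "side" or "top" or "wrist"; returns a dict with "img" (420x560x3 uint8, blue, green, red), "vertical_fov" (degrees; the focal length in pixels is half the picture's height over the tangent of half this angle, whatever the lens; pixels are square), "cx", "cy" (the principal point, pixels), "dist" ([k1, k2, p1, p2, k3] as OpenCV has them; the pictures are not rectified), "R" (3x3) and "t" (3): a world point X has camera coordinates R X + t. Camera axes: x right, y down, z forward; pixel columns grow to the right and rows downward; lengths in m; the calibration is good to about 2 mm. A picture is of the moment at which its call begins. There is no depth.
- r.sign_off(): hands the job in; it is judged then, once.
The state is a dict: "t": time; "q": joint angles; "qd": joint speeds; "joint_torque": joint torques, N m; "tool_pos": TCP position; "tool_rot": TCP orientation; "ft_force": force on the tool from outside, world axes, zero at the start; "wrist_torque": the same for the moment, N m; "grip_width": finger opening in m; "finger_force": force on a finger pad.
Only numpy, scipy, OpenCV 4.12 (cv2) and the standard library are available. Lean on these libraries where they do the work, as an engineer would, in place of code of your own. Each camera call takes 0.05 s, during which the arm holds its last target. There are 200 camera calls.

TASK

The four loose steel angle brackets are to be bolted to the clothesline frame and must all lie the same hand as the pattern bracket on the wooden board (not the one on the tiles): seen with the cheek end pointing away from you, the foot lies on the same side of the standing flange. Turn each mirrored one over about its heel, where it lies, so that its other flange rests flat on the table. Leave the brackets that are right and the saucer, scraper, can, jar and mug where they are; crushed bottles in the way may be moved aside, but stay on the table.

Things in the scene. Friction and masses are not known exactly. Their poses are not given: they have to be found in the camera images.
- bracket_1: Steel angle bracket, 0.5 kg: flanges 120 x 60, 5 thick, square to each other; a 52 mm square cheek, 5 thick, closes the inside at one end. Origin: outer heel edge, mid-length, on the table; x along the heel to the cheek end. At the start the foot lies along body +y, the other flange stands along +z. Pushed outwards high up inside it tips about the heel, falling past 45 deg into its mirrored lie.
- bracket_2: Steel angle bracket, 0.5 kg: flanges 120 x 60, 5 thick, square to each other; a 52 mm square cheek, 5 thick, closes the inside at one end. Origin: outer heel edge, mid-length, on the table; x along the heel to the cheek end. At the start the foot lies along body +y, the other flange stands along +z. Pushed outwards high up inside it tips about the heel, falling past 45 deg into its mirrored lie.
- bracket_3: Steel angle bracket, 0.5 kg: flanges 120 x 60, 5 thick, square to each other; a 52 mm square cheek, 5 thick, closes the inside at one end. Origin: outer heel edge, mid-length, on the table; x along the heel to the cheek end. At the start the foot lies along body -y, the other flange stands along +z. Pushed outwards high up inside it tips about the heel, falling past 45 deg into its mirrored lie.
- bracket_4: Steel angle bracket, 0.5 kg: flanges 120 x 60, 5 thick, square to each other; a 52 mm square cheek, 5 thick, closes the inside at one end. Origin: outer heel edge, mid-length, on the table; x along the heel to the cheek end. At the start the foot lies along body -y, the other flange stands along +z. Pushed outwards high up inside it tips about the heel, falling past 45 deg into its mirrored lie.
- pattern_a: Fixed bracket like the loose ones, 18 mm above the table. Origin: outer heel edge, mid-length, underside; x along the heel to the cheek end, foot along body +y, other flange along +z. Of pattern_a and pattern_b one lies on the wooden board and is the pattern; the other lies on the tiles and does not count.
- pattern_b: Fixed bracket like the loose ones, 18 mm above the table. Origin: outer heel edge, mid-length, underside; x along the heel to the cheek end, foot along body -y, other flange along +z. Of pattern_a and pattern_b one lies on the wooden board and is the pattern; the other lies on the tiles and does not count.
- board: Fixed wooden board, 150 x 150 x 18 mm, at the left or right side of the table, bearing the pattern bracket. Origin: centre of its underside.
- bottle_1_center (a point): Crushed green plastic bottle lying flat, light: 100 long along its x (neck at +x), 46 wide along its y, 34 high. The point is its middle, 17 mm above the table. It may lie behind a bracket's heel, where the bracket would come down.
- bottle_2_center (a point): Crushed green plastic bottle lying flat, light: 100 long along its x (neck at +x), 46 wide along its y, 34 high. The point is its middle, 17 mm above the table. It may lie behind a bracket's heel, where the bracket would come down.
- bottle_3_center (a point): Crushed green plastic bottle lying flat, light: 100 long along its x (neck at +x), 46 wide along its y, 34 high. The point is its middle, 17 mm above the table. It may lie behind a bracket's heel, where the bracket would come down.
- tiles: Fixed stack of terracotta floor tiles, 153 x 150 mm, 18 high, across from the board; the other fixed bracket, which does not count, lies on it. Origin: centre of its underside.
- saucer: White porcelain saucer, 136 mm across, 18 high. Origin: centre of its underside.
- scraper: Steel scraper with a wooden handle, flat on the table, 18 high: from -90 mm (handle end) to +83 mm (blade) along its x; handle 24 wide, blade 45 wide. Origin: underside, where the handle ends.
- can_center (a point): Small steel can, 60 mm across, 65 high, standing. The point is its middle.
- jar_center (a point): Clear jar, 66 mm across, 70 high, standing. The point is its middle.
- mug: Blue mug, 72 mm across, 70 high, handle to its +y, reaching about 65 mm from its axis. Origin: centre of its underside.
Not all that is in view belongs to the job. What is shaped like the bracket_1 but purple is not meant. What is shaped like the part that bears bottle_1_center but blue is not meant.

How it is judged:
By the outcome, as a careful person would: the job done as asked, in the order asked, and still so for the second after the job is handed in, with the robot touching nothing.
It also fails if it takes over 64 s, if anything falls off the work surface, if the arm or the gripper's body presses on something with over 40 N, if the wrist force passes 120 N, or if a joint passes its speed limit or range.

## Working session

There is one attempt and no reset: what is moved stays moved. The work goes in short steps, Python scripts to look and compute and a tool call to move; the robot and the scene stay as the last step left them, time stands still between calls to the robot, and variables do not carry over. Pictures are saved under pics/ and viewed, at most 13 in all, crops included, and the job is handed in when it is done.

Besides the shell and the picture viewer there is one more tool, called by a JSON object that holds its "op" and its "data", one argument or row to a line. send_rows: Moves the arm, as the interface text tells. Shift numbers are shares of 0.02 m and turn numbers shares of 4 degrees, none past 1 either way. Its arguments: {"type":"object","properties":{"series":{"type":"array"},"grip":{"type":"number"},"grip_force":{"type":"number"}},"required":["series"]}

```bash
mkdir -p pics; cat > h.py <<'E'
import numpy as np, cv2, pickle
from plant import r, eyes
def snap(n, f):
    d=eyes.get_image(n); cv2.imwrite(f'pics/{f}.png', d['img']); pickle.dump(d,open(f'pics/{f}.pkl','wb')); return d
def load(f): return pickle.load(open(f'pics/{f}.pkl','rb'))
def K(d):
    f=d['img'].shape[0]/2/np.tan(np.radians(d['vertical_fov'])/2); return np.array([[f,0,d['cx']],[0,f,d['cy']],[0,0,1]])
def ray(d,px,z=0.):
    p=cv2.undistortPoints(np.array(px,float).reshape(-1,1,2),K(d),np.array(d['dist'],float))[:,0]
    R=np.array(d['R']);t=np.array(d['t']); c=-R.T@t
    v=np.c_[p,np.ones(len(p))]@R
    return c+v*((z-c[2])/v[:,2])[:,None]
def proj(d,P):
    return cv2.projectPoints(np.array(P,float).reshape(-1,1,3),cv2.Rodrigues(np.array(d['R']))[0],np.array(d['t'],float),K(d),np.array(d['dist'],float))[0][:,0]
E
python3 - <<'E'
from h import *
for n in('top','side'):
    d=snap(n,n+'0'); print(n,-np.array(d['R']).T@d['t'],d['vertical_fov'],d['dist'])
    cv2.imwrite(f'pics/{n}0b.png',cv2.resize(d['img'],(800,600),interpolation=cv2.INTER_CUBIC))
print(r.get_obs()['t'])
E
```

```text
top [0.48104916 0.0233486  1.44854203] 54.27640967054319 [-0.11315043  0.          0.          0.          0.        ]
side [-0.07676335  0.72397012  0.9608857 ] 52.810215329629365 [-0.04038946  0.          0.          0.          0.        ]
0.1
```

View pics/top0b.png

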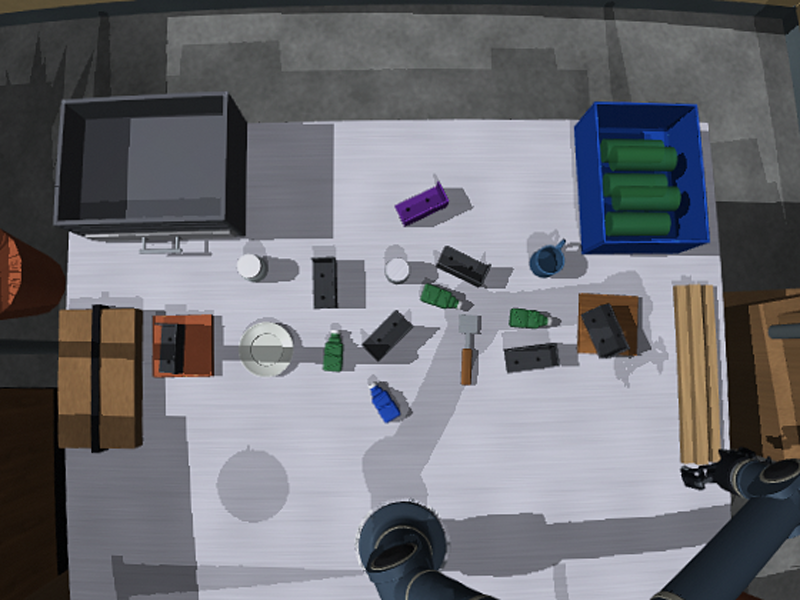

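View pics/side0b.png

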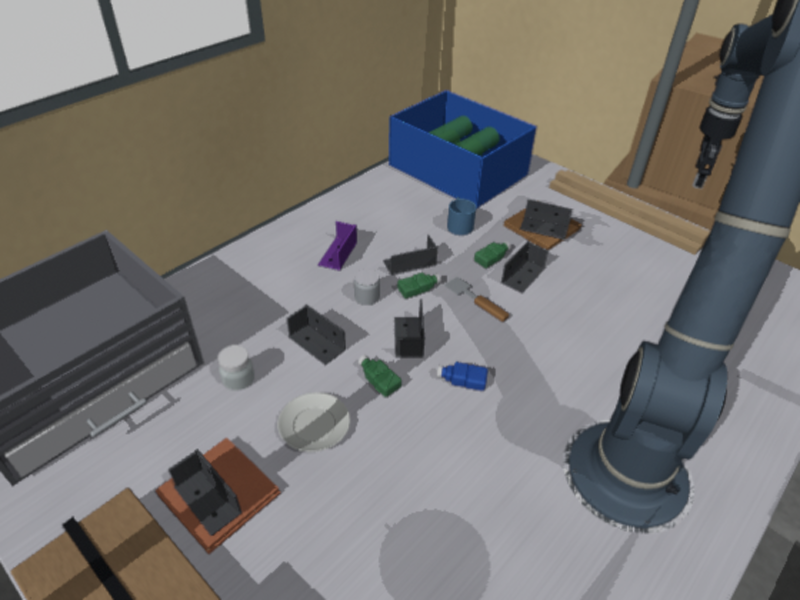

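```bash
python3 - <<'E'
from h import *
T=[(323,282),(463,265),(388,335),(531,357),(603,330)];S=[(317,333),(411,255),(410,333),(525,267),(547,220)]
rows=[]
for n,L,s in(('top0',T,1.43),('side0',S,1.43)):
    im=load(n)['img'].astype(float); im=np.clip(255*(im/255)**.5,0,255).astype(np.uint8); row=[]
    for u,v in L:
        u=int(u*.7);v=int(v*.7); c=im[v-28:v+28,u-28:u+28]; row.append(cv2.resize(c,(160,160),interpolation=cv2.INTER_CUBIC))
    rows.append(np.hstack(row))
cv2.imwrite('pics/m.png',np.vstack(rows))
E
```

```text
(no output)
```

View pics/m.png

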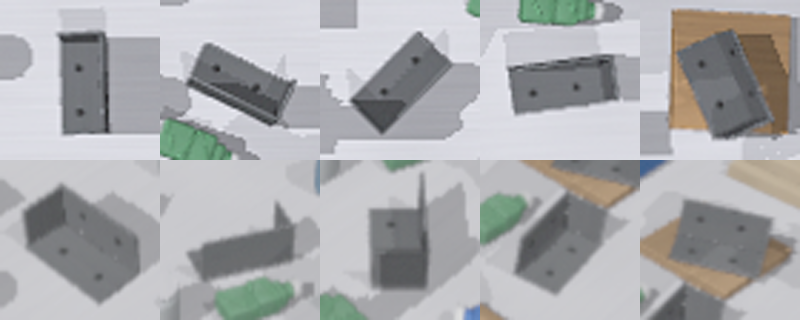

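```bash
python3 - <<'E'
from h import *
L=[('top0',603,330),('top0',180,347),('side0',547,220),('side0',208,492)]
o=[]
for n,u,v in L:
    im=load(n)['img'].astype(float); im=np.clip(255*1.3*(im/255)**.6,0,255).astype(np.uint8)
    u=int(u*.7);v=int(v*.7); s=32; o.append(cv2.resize(im[v-s:v+s,u-s:u+s],(300,300),interpolation=cv2.INTER_LANCZOS4))
cv2.imwrite('pics/m2.png',np.vstack([np.hstack(o[:2]),np.hstack(o[2:])]))
E
```

```text
(no output)
```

View pics/m2.png

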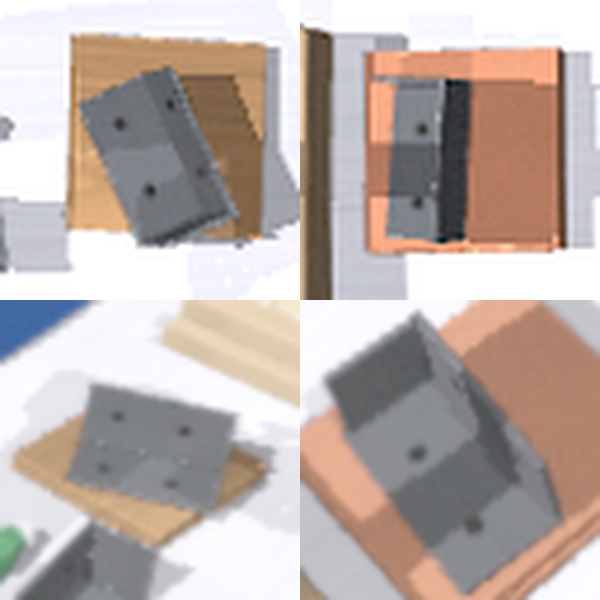

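```bash
cat >> h.py <<'E'
def ortho(d,x0,x1,y0,y1,s,f,z=0.):
    W=int((y1-y0)*s);H=int((x1-x0)*s)
    v,u=np.mgrid[:H,:W]; X=x1-v/s; Y=y1-u/s
    p=proj(d,np.c_[X.ravel(),Y.ravel(),np.full(X.size,z)]).reshape(H,W,2).astype(np.float32)
    im=cv2.remap(d['img'],p,None,cv2.INTER_CUBIC); im=np.clip(255*1.2*(im/255.)**.6,0,255).astype(np.uint8)
    for g in np.arange(np.ceil(x0*20)/20,x1,.05):
        k=int((x1-g)*s);cv2.line(im,(0,k),(W,k),(0,0,255),1);cv2.putText(im,f'{g:.2f}',(0,k-2),0,.4,(0,0,255))
    for g in np.arange(np.ceil(y0*20)/20,y1,.05):
        k=int((y1-g)*s);cv2.line(im,(k,0),(k,H),(255,0,0),1);cv2.putText(im,f'{g:.2f}',(k+1,10),0,.4,(255,0,0))
    cv2.imwrite(f'pics/{f}.png',im)
E
python3 - <<'E'
from h import *
d=load('top0'); ortho(d,.5,.84,-.22,.22,1750,'o0')
h=cv2.cvtColor(d['img'],cv2.COLOR_BGR2HSV); m=cv2.inRange(h,(40,70,20),(85,255,255))
for c in cv2.findContours(m,0,1)[0]:
    if cv2.contourArea(c)>100:
        P=ray(d,c.reshape(-1,2),.017)[:,:2]; (cx,cy),(w,hh),a=cv2.minAreaRect((P*1000).astype(np.float32)); print(cx,cy,w,hh,a)
for n in('top0','side0'): print(n)
o=r.get_obs(); print(o['tool_pos'],o['tool_rot'])
from scipy.spatial.transform import Rotation as Ro
print(Ro.from_rotvec(o['tool_rot']).as_matrix())
E
```

```text
472.8566589355469 161.76695251464844 45.307273864746094 86.86072540283203 89.015869140625
546.8378295898438 -320.2905578613281 93.0276870727539 44.74652099609375 84.42784118652344
603.2283935546875 -104.2591552734375 90.07642364501953 45.826263427734375 70.44490051269531
783.6800537109375 -618.1787109375 174.287109375 59.34580993652344 89.63291931152344
868.1445922851562 -634.6654052734375 208.1651153564453 94.33544921875 89.97088623046875
965.4896850585938 -633.5032348632812 84.5086669921875 205.6134796142578 0.46361276507377625
top0
side0
[ 0.22487713 -0.63602819  0.30296878] [-3.09468017e+00 -5.31014520e-01  5.68143992e-04]
[[ 9.42798273e-01  3.33363172e-01 -6.41582494e-04]
 [ 3.33363782e-01 -9.42796920e-01  1.59921329e-03]
 [-7.17631837e-05 -1.72161590e-03 -9.99998515e-01]]
```

View pics/o0.png

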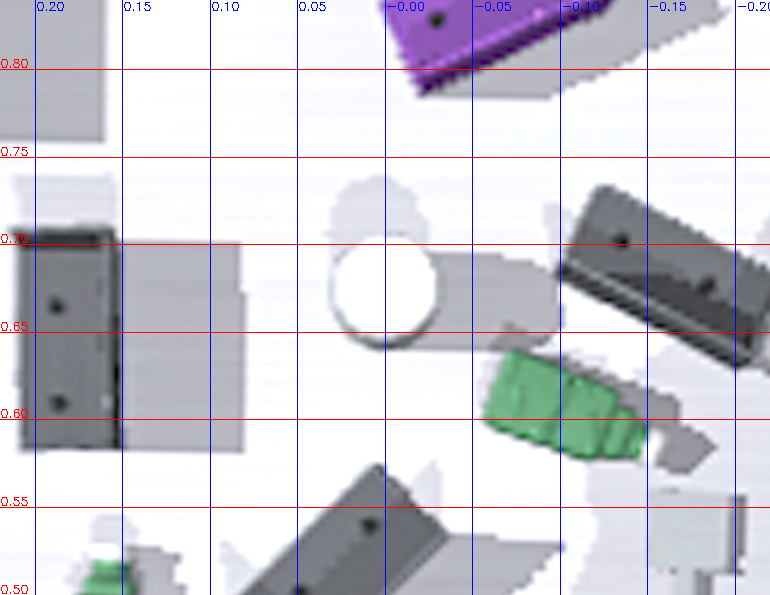

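Things like the target: grey angles at top-view pixels (full view 800 wide) A (323,282), B (463,265), C (388,335), D (531,357), the purple one (420,203) and the fixed ones (180,347) on tiles and (603,330) on wood. The crops show the wood pattern's cheek end toward the robot with its foot on the right. A and B have the foot on the left (mirrored), C and D on the right. So I flip A and B. The green bottle at (440,295) lies in B's fall zone and must move first.

{"op": "send_rows", "data": {
  "series": [0,0,0,0,0,-1,0,0,0,0,0,-1,0,0,0,0,0,-1,0,0,0,0,0,-1,0,0,0,0,0,-1,0,0,0,0,0,-1,0,0,0,0,0,-1,0,0,0,0,0,-1,0,0,0,0,0,-1,0,0,0,0,0,-1,0,0,0,0,0,-1,0,0,0,0,0,-1,0,0,0,0,0,-0.6],
  "grip": -0.5
}}

```text
t: 1.72
tool_pos: [0.2249, -0.6362, 0.3033]
tool_rot: [-2.573, -1.8, -0.001]
ft_force: [-0.2, -0.2, -0.5]
grip_width: 0.064
finger_force: 0.0
```

{"op": "send_rows", "data": {
  "series": [1,0.27,0,0,0,0,1,0.27,0,0,0,0,1,0.27,0,0,0,0,1,0.27,0,0,0,0,1,0.27,0,0,0,0,1,0.27,0,0,0,0,1,0.27,0,0,0,0,1,0.27,0,0,0,0,1,0.27,0,0,0,0,1,0.27,0,0,0,0,1,0.27,0,0,0,0,1,0.27,0,0,0,0,1,0.27,0,0,0,0,1,0.27,0,0,0,0,1,0.27,0,0,0,0,1,0.27,0,0,0,0]
}}

```text
t: 3.72
tool_pos: [0.417, -0.3645, 0.3039]
tool_rot: [2.575, 1.799, 0.0]
ft_force: [-0.1, 0.3, 0.5]
grip_width: 0.0637
finger_force: 0.0
```

{"op": "send_rows", "data": {
  "series": [1,0.27,0,0,0,0,1,0.27,0,0,0,0,1,0.27,0,0,0,0,1,0.27,0,0,0,0,1,0.27,0,0,0,0,1,0.27,0,0,0,0,1,0.27,0,0,0,0,1,0.27,0,0,0,0,1,0.27,0,0,0,0,1,0.27,0,0,0,0,1,0.27,0,0,0,0,1,0.27,0,0,0,0,1,0.27,0,0,0,0,0,0,0,0,0,0]
}}

```text
t: 5.48
tool_pos: [0.5725, -0.1435, 0.304]
tool_rot: [-2.572, -1.803, -0.001]
ft_force: [0.5, 1.1, 0.7]
grip_width: 0.0643
finger_force: 0.0
```

```bash
cat >> h.py <<'E'
from scipy.spatial.transform import Rotation as Ro
def st(): 
    o=r.get_obs(); M=Ro.from_rotvec(o['tool_rot']).as_matrix(); print('t',o['t'],'p',np.round(o['tool_pos'],4),'y head',np.degrees(np.arctan2(M[1,1],M[0,1])).round(1),'z',M[:,2].round(3),'w',o['grip_width'],'F',np.round(o['ft_force'],1)); return np.array(o['tool_pos']),M
def to(x,y,z,head=None):
    p,M=st(); print('rows tool',np.round(M.T@(np.array([x,y,z])-p)/.02,2), '' if head is None else 'wz %.2f'%(-(head-np.degrees(np.arctan2(M[1,1],M[0,1])))/4))
E
python3 - <<'E'
from h import *
d=snap('wrist','w1'); to(.603,-.104,.12,-20)
ortho(d,.53,.75,-.26,.02,2700,'ow1')
h=cv2.cvtColor(d['img'],cv2.COLOR_BGR2HSV); m=cv2.inRange(h,(40,70,20),(85,255,255))
for c in cv2.findContours(m,0,1)[0]:
    if cv2.contourArea(c)>300:
        P=ray(d,c.reshape(-1,2),.017)[:,:2]; print(cv2.minAreaRect((P*1000).astype(np.float32)))
E
```

```text
t 5.525 p [ 0.5718 -0.145   0.3038] y head -20.0 z [-0. -0. -1.] w 0.06393732923051561 F [ 0.2 -0.   0.2]
rows tool [2.46 0.76 9.19] wz -0.01
((547.8836059570312, -323.9373779296875), (103.41766357421875, 44.33595657348633), 82.83670043945312)
((604.8499755859375, -104.99459838867188), (91.35839080810547, 45.06077575683594), 68.89482879638672)
```

View pics/ow1.png

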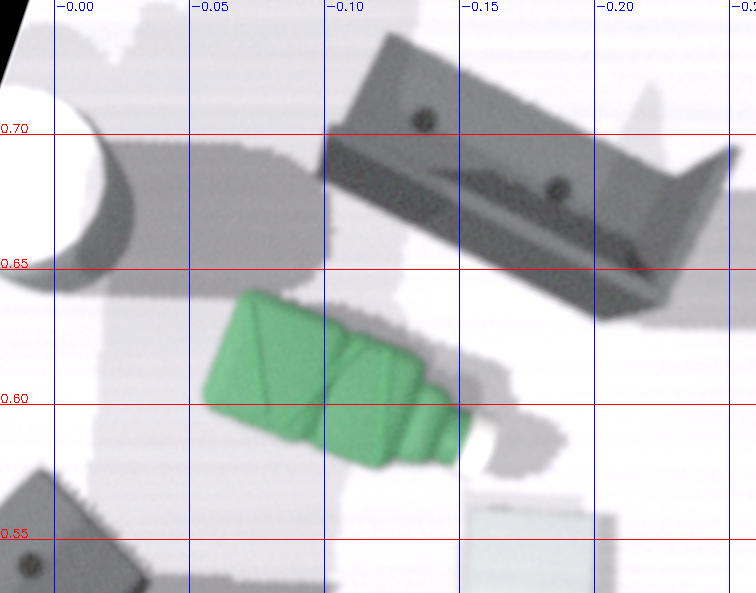

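The picture shows the bottle centred at about (.605, -.105). B's heel line runs from (.685,-.098) to (.632,-.203), 0.118 m long, which matches. B's cheek is at the right end and its foot is on the far side.

{"op": "send_rows", "data": {
  "series": [0.8,0.3,0.5,0,0,0,0.8,0.3,0.7,0,0,0,0.85,0.3,1,0,0,0,0,0,1,0,0,0,0,0,1,0,0,0,0,0,1,0,0,0,0,0,1,0,0,0,0,0,1,0,0,0,0,0,1,0,0,0,0,0,1,0,0,0,0,0,1,0,0,0,0,0,0.6,0,0,0,0,0,0.4,0,0,0,0,0,0,0,0,0,0,0,0,0,0,0]
}}

```text
t: 7.4
tool_pos: [0.6059, -0.1059, 0.0805]
tool_rot: [2.575, 1.798, 0.002]
ft_force: [-0.4, 0.1, 0.0]
grip_width: 0.064
finger_force: 0.0
```

{"op": "send_rows", "data": {
  "series": [0,0,0,0,0,0,0,0,0,0,0,0,0,0,0,0,0,0,0,0,0,0,0,0,0,0,0,0,0,0],
  "grip": 0.3,
  "grip_force": 25
}}

```text
t: 8.02
tool_pos: [0.6059, -0.106, 0.0808]
tool_rot: [2.575, 1.798, 0.001]
ft_force: [-1.0, -1.0, 5.5]
grip_width: 0.0452
finger_force: 26.1
```

{"op": "send_rows", "data": {
  "series": [0,0,-0.5,0,0,0,0,0,-1,0,0,0,0,0,-1,0,0,0,0,0,-1,0,0,0,0,0,-1,0,0,0,0,0,-1,0,0,0,0,0.5,-0.5,0,0,0,-0.3,1,0,0,0,0,-0.3,1,0,0,0,0,-0.3,1,0,0,0,0,-0.3,1,0,0,0,0,-0.3,1,0,0,0,0,-0.3,1,0,0,0,0,-0.3,1,0,0,0,0,-0.3,1,0,0,0,0,-0.3,1,0,0,0,0,-0.3,1,0,0,0,0,0,0,0,0,0,0]
}}

```text
t: 10.28
tool_pos: [0.7825, -0.236, 0.1987]
tool_rot: [-2.577, -1.797, 0.001]
ft_force: [-0.5, 0.3, -0.5]
grip_width: 0.0451
finger_force: 25.8
```

{"op": "send_rows", "data": {
  "series": [0,0,1,0,0,0,0,0,1,0,0,0,0,0,1,0,0,0,0,0,1,0,0,0,0,0,1,0,0,0,0,0,0.6,0,0,0,0,0,0.25,0,0,0,0,0,0,0,0,0,0,0,0,0,0,0]
}}

```text
t: 11.4
tool_pos: [0.7825, -0.2346, 0.0841]
tool_rot: [2.574, 1.798, 0.002]
ft_force: [0.1, -0.2, -0.3]
grip_width: 0.0454
finger_force: 25.8
```

{"op": "send_rows", "data": {
  "series": [0,0,0.18,0,0,0,0,0,0,0,0,0]
}}

```text
t: 11.65
tool_pos: [0.7827, -0.2347, 0.0809]
tool_rot: [2.574, 1.798, 0.002]
ft_force: [-1.3, 0.5, 4.6]
grip_width: 0.0453
finger_force: 26.2
```

{"op": "send_rows", "data": {
  "series": [0,0,0,0,0,0,0,0,0,0,0,0,0,0,0,0,0,0,0,0,-1,0,0,0,0,0,-1,0,0,0,0,0,-1,0,0,0,0,0,-1,0,0,-1,0,0,-1,0,0,-1,0,0,-1,0,0,-1,0,0,-1,0,0,-1,0,0,0,0,0,-1,0,0,0,0,0,-1],
  "grip": -0.5
}}

```text
t: 13.15
tool_pos: [0.7822, -0.2346, 0.2218]
tool_rot: [2.141, 2.296, 0.002]
ft_force: [0.5, 0.3, 0.2]
grip_width: 0.064
finger_force: 0.0
```

{"op": "send_rows", "data": {
  "series": [0,0,0,0,0,-1,0,0,0,0,0,-1,0,0,0,0,0,-1,0,0,0,0,0,-1,0,0,0,0,0,-1,0,0,0,0,0,-1,0,0,0,0,0,-1,0,0,0,0,0,-1,0,0,0,0,0,-1,0,0,0,0,0,-1,0,0,0,0,0,-1,0,0,0,0,0,-1,0,0,0,0,0,-1,0,0,0,0,0,-1,0,0,0,0,0,-0.8,0,0,0,0,0,0],
  "grip": 1
}}

```text
t: 15.15
tool_pos: [0.7821, -0.2348, 0.2209]
tool_rot: [0.733, 3.053, -0.0]
ft_force: [-0.0, -0.1, 0.1]
grip_width: -0.0001
finger_force: 0.0
```

```bash
python3 - <<'E'
from h import *
n=np.array([.892,-.451]);e=np.array([-.451,-.892]);c=np.array([.6575,-.150])
q=c+e*.009+n*(.005+.011+.012)
print(q); to(q[0],q[1],.054+.073,63.2)
E
```

```text
[ 0.678417 -0.170656]
t 15.15 p [ 0.7821 -0.2348  0.2209] y head 63.0 z [ 0.001 -0.001 -1.   ] w -6.911113590669422e-05 F [-0.  -0.1  0.1]
rows tool [6.08 0.5  4.68] wz -0.05
```

{"op": "send_rows", "data": {
  "series": [1,0.25,0,0,0,0,1,0.25,0,0,0,0,1,0,0,0,0,0,1,0,0,0,0,0,1,0,0,0,0,0,1,0,0,0,0,0,0,0,0.5,0,0,0,0,0,1,0,0,0,0,0,1,0,0,0,0,0,1,0,0,0,0,0,0.8,0,0,0,0,0,0.4,0,0,0,0,0,0,0,0,0]
}}

```text
t: 16.77
tool_pos: [0.6794, -0.1712, 0.1247]
tool_rot: [-0.731, -3.055, -0.0]
ft_force: [-0.5, 0.8, -0.4]
grip_width: 0.0001
finger_force: 0.0
```

```bash
python3 - <<'E'
from h import *
to(.6784,-.1707,.127,63.2)
o=[]
for n in('side','top'):
    d=snap(n,n+'1'); u,v=proj(d,[[.66,-.16,.05]])[0].astype(int); o.append(cv2.resize(d['img'][v-45:v+45,u-45:u+45],(400,400),interpolation=cv2.INTER_CUBIC))
im=np.hstack(o); cv2.imwrite('pics/b1.png',np.clip(255*1.2*(im/255.)**.6,0,255).astype(np.uint8))
E
```

```text
t 16.775 p [ 0.6794 -0.1712  0.1247] y head 63.1 z [-0.001  0.    -1.   ] w 9.409002647212031e-05 F [-0.5  0.8 -0.4]
rows tool [ 0.05 -0.   -0.12] wz -0.03
```

View pics/b1.png

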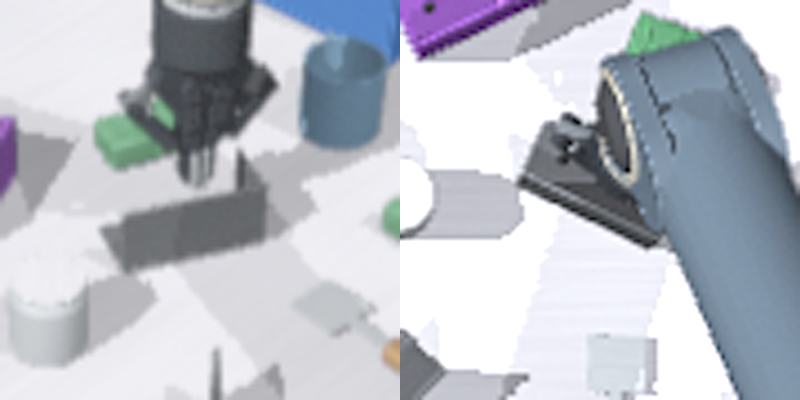

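The side view shows the closed fingertips inside B, just below the top of the flange and clear of the cheek. Now I push.

{"op": "send_rows", "data": {
  "series": [0.15,0,0,0,0,0,0.15,0,0,0,0,0,0.15,0,0,0,0,0,0.15,0,0,0,0,0,0.15,0,0,0,0,0,0.15,0,0,0,0,0,0.16,0,0.05,0,0,0,0.16,0,0.05,0,0,0,0.16,0,0.05,0,0,0]
}}

```text
t: 18.0
tool_pos: [0.6548, -0.1586, 0.1224]
tool_rot: [0.731, 3.055, 0.0]
ft_force: [1.1, -0.8, 1.2]
grip_width: -0.0
finger_force: 0.8
```

```bash
python3 - <<'E'
from h import *
st();d=snap('side','side2'); u,v=proj(d,[[.66,-.16,.05]])[0].astype(int); im=cv2.resize(d['img'][v-45:v+45,u-45:u+45],(400,400),interpolation=cv2.INTER_CUBIC)
cv2.imwrite('pics/b2.png',np.clip(255*1.2*(im/255.)**.6,0,255).astype(np.uint8))
E
```

```text
t 18.0 p [ 0.6548 -0.1586  0.1224] y head 63.1 z [ 0.  0. -1.] w -2.607559153403611e-05 F [ 1.1 -0.8  1.2]
```

View pics/b2.png

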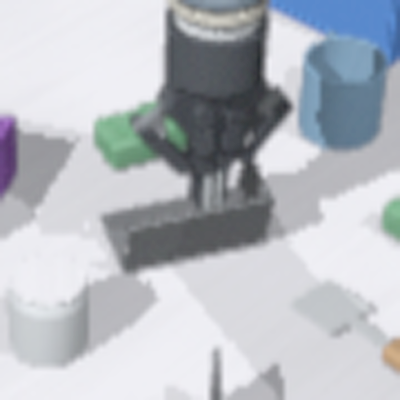

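The bracket is tilting about its heel and has not slid. I continue the push.

{"op": "send_rows", "data": {
  "series": [0.16,0,0.06,0,0,0,0.16,0,0.06,0,0,0,0.16,0,0.09,0,0,0,0.16,0,0.09,0,0,0,0.16,0,0.09,0,0,0,0.16,0,0.09,0,0,0,0.16,0,0.09,0,0,0,0.15,0,0.1,0,0,0,0.15,0,0.1,0,0,0,0.15,0,0.05,0,0,0,0.1,0,0,0,0,0,0,0,0,0,0,0,0,0,0,0,0,0]
}}

```text
t: 19.68
tool_pos: [0.6253, -0.1437, 0.106]
tool_rot: [0.732, 3.055, -0.0]
ft_force: [0.3, -0.5, -0.1]
grip_width: -0.0004
finger_force: 0.0
```

```bash
python3 - <<'E'
from h import *
st();d=snap('side','side3'); u,v=proj(d,[[.64,-.15,.05]])[0].astype(int); im=cv2.resize(d['img'][v-45:v+45,u-45:u+45],(400,400),interpolation=cv2.INTER_CUBIC)
cv2.imwrite('pics/b3.png',np.clip(255*1.2*(im/255.)**.6,0,255).astype(np.uint8))
E
```

```text
t 19.675 p [ 0.6253 -0.1437  0.106 ] y head 63.1 z [ 0. -0. -1.] w -0.00036150108460126964 F [ 0.3 -0.5 -0.1]
```

View pics/b3.png

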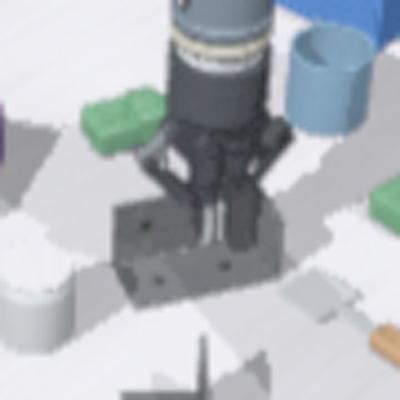

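B has fallen flat into its mirrored lie, and nothing is in its way. Now A.

{"op": "send_rows", "data": {
  "series": [0,0,-1,0,0,0,0,0,-1,0,0,0,0,0,-1,0,0,0,0,0,-1,0,0,0,0,0,-1,0,0,1,0,0,-1,0,0,1,0,0,-1,0,0,1,0,0,-1,0,0,1,0,0,0,0,0,1,0,0,0,0,0,1,0,0,0,0,0,1,0,0,0,0,0,1,0,0,0,0,0,1,0,0,0,0,0,1,0,0,0,0,0,1,0,0,0,0,0,1,0,0,0,0,0,1,0,0,0,0,0,1,0,0,0,0,0,1]
}}

```text
t: 22.1
tool_pos: [0.625, -0.1434, 0.267]
tool_rot: [2.163, 2.278, 0.001]
ft_force: [0.0, -0.4, -0.8]
grip_width: 0.0001
finger_force: 0.0
```

{"op": "send_rows", "data": {
  "series": [0,0,0,0,0,0.75,1,0,0,0,0,0,1,0,0,0,0,0,1,0,0,0,0,0,1,0,0,0,0,0,1,0,0,0,0,0,1,0,0,0,0,0,1,0,0,0,0,0,1,0,0,0,0,0,1,0,0,0,0,0,1,0,0,0,0,0,1,0,0,0,0,0,0,0,0,0,0,0]
}}

```text
t: 23.72
tool_pos: [0.6245, 0.079, 0.2661]
tool_rot: [-2.216, -2.226, -0.001]
ft_force: [-0.5, 0.0, -0.1]
grip_width: -0.0002
finger_force: 0.0
```

```bash
python3 - <<'E'
from h import *
to(.652,.178,.125,0); d=snap('wrist','w2'); ortho(d,.56,.76,.05,.25,2700,'ow2')
E
```

```text
t 23.725 p [0.6245 0.079  0.2661] y head 0.3 z [ 0.     0.001 -1.   ] w -0.00022260883370972038 F [-0.5  0.  -0.1]
rows tool [4.94 1.4  7.06] wz 0.07
```

View pics/ow2.png

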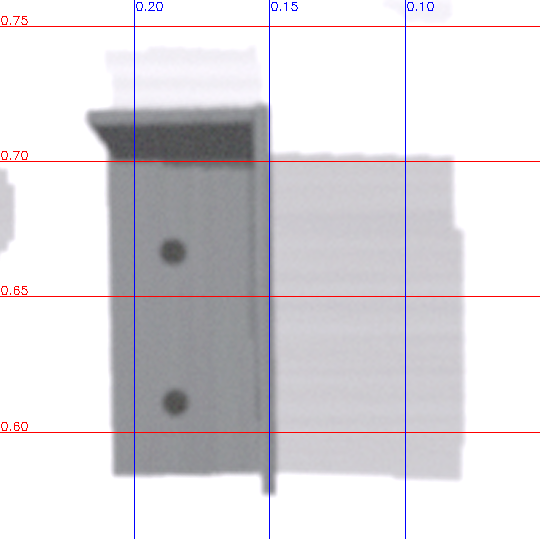

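The close view shows A's heel at y≈0.150, x 0.583–0.703, with a clear fall zone toward −y.

{"op": "send_rows", "data": {
  "series": [1,0.35,0,0,0,0,1,0.35,0,0,0,0,1,0.35,0,0,0,0,1,0.35,0,0,0,0,0.95,0,0,0,0,0,0,0,0,0,0,0,0,0,1,0,0,0,0,0,1,0,0,0,0,0,1,0,0,0,0,0,1,0,0,0,0,0,1,0,0,0,0,0,1,0,0,0,0,0,0.7,0,0,0,0,0,0.35,0,0,0,0,0,0,0,0,0]
}}

```text
t: 25.65
tool_pos: [0.6527, 0.1755, 0.1246]
tool_rot: [-2.22, -2.223, 0.0]
ft_force: [-0.2, 0.7, 0.1]
grip_width: 0.0002
finger_force: 0.0
```

```bash
python3 - <<'E'
from h import *
to(.652,.178,.125,0)
E
```

```text
t 25.65 p [0.6527 0.1755 0.1246] y head 0.1 z [-0. -0. -1.] w 0.0001514748947599968 F [-0.2  0.7  0.1]
rows tool [ 0.13 -0.03 -0.02] wz 0.02
```

{"op": "send_rows", "data": {
  "series": [-0.15,0,0,0,0,0,-0.15,0,0,0,0,0,-0.15,0,0,0,0,0,-0.15,0,0,0,0,0,-0.15,0,0,0,0,0,-0.16,0,0.05,0,0,0,-0.16,0,0.05,0,0,0,-0.16,0,0.05,0,0,0]
}}

```text
t: 26.65
tool_pos: [0.6528, 0.1504, 0.1218]
tool_rot: [2.22, 2.223, -0.0]
ft_force: [1.8, 0.5, 1.8]
grip_width: 0.0002
finger_force: 0.6
```

{"op": "send_rows", "data": {
  "series": [-0.16,0,0.06,0,0,0,-0.16,0,0.06,0,0,0,-0.16,0,0.09,0,0,0,-0.16,0,0.09,0,0,0,-0.16,0,0.09,0,0,0,-0.16,0,0.09,0,0,0,-0.16,0,0.09,0,0,0,-0.15,0,0.1,0,0,0,-0.15,0,0.1,0,0,0,-0.15,0,0.05,0,0,0,-0.1,0,0,0,0,0,0,0,0,0,0,0,0,0,0,0,0,0]
}}

```text
t: 28.28
tool_pos: [0.6529, 0.1175, 0.1056]
tool_rot: [2.22, 2.223, 0.0]
ft_force: [0.4, -0.0, 0.3]
grip_width: 0.0002
finger_force: 0.0
```

{"op": "send_rows", "data": {
  "series": [0,0,-0.5,0,0,0,0,0,-1,0,0,0,0,0,-1,0,0,0,0,0,-1,0,0,0,0,0,-1,0,0,0,0,0,-1,0,0,0,0,0,-1,0,0,0,0,0,-1,0,0,0,0,0,-1,0,0,0,0,0,-1,0,0,0,0,0,0,0,0,0]
}}

```text
t: 29.65
tool_pos: [0.6535, 0.1178, 0.2978]
tool_rot: [2.219, 2.221, 0.005]
ft_force: [-0.5, 0.5, 0.1]
grip_width: 0.0003
finger_force: 0.0
```

```bash
python3 - <<'E'
from h import *
st()
o=[]
d=snap('side','sideF'); o.append(d['img'][110:310,150:400])
d=snap('top','topF'); o.append(d['img'][140:340,180:430])
im=np.hstack([cv2.resize(a,(400,320),interpolation=cv2.INTER_CUBIC) for a in o]); cv2.imwrite('pics/f.png',np.clip(255*1.2*(im/255.)**.6,0,255).astype(np.uint8))
E
```

```text
t 29.65 p [0.6535 0.1178 0.2978] y head 0.1 z [ 0.004  0.001 -1.   ] w 0.0002730540167996699 F [-0.5  0.5  0.1]
```

View pics/f.png

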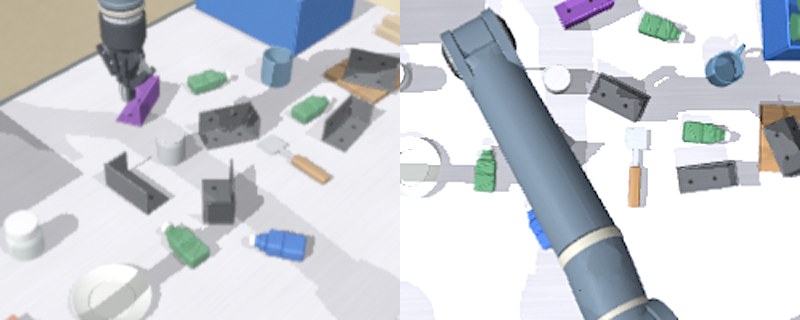

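The final view shows both A and B lying flat in their mirrored lie, and the other things are where they were. I hand in.

```bash
python3 -c "
from h import *
print(r.sign_off())"
```

```text
the job is handed in; nothing more can be done
None
```

I turned the two mirrored brackets over about their heels where they lay, after moving the one bottle that was in the way, so all four should now match the pattern on the wooden board; I handed the job in at about 30 s of the 64 s limit.

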